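# Turn the bun warmer down and hold its lid open to vent

### The job

Turn the bun warmer down by sliding its heat slider along the track until the grip is level with the little marker clip on the panel's edge, while the lid is still shut. Then lift the lid by the bar on its front to 40 degrees open to let the steam out, and keep holding it there: the lid falls shut by itself, so finish with the gripper still holding it at 40 degrees. Do not shift the other things on the table.

Things in the scene. Friction and masses are not known exactly. Their poses are not given: they have to be found in the camera images.
- warmer: Bun warmer, fixed to the table. Its frame: origin on the table under the centre of the open-topped steel chamber (240 along x, 280 along y, 120 high, bagels inside); x points from its front (towards the robot) to its back, y to its left, z up; it stands turned by some yaw. On its left side (y = 140 to 260) is a grey control ledge, 240 long, top at z = 100, with the heat slider. The hinged lid closes the chamber.
- heat_slider (a joint): Heat slider position in m: 0 at the front end of its track, 0.100 at the back end (hottest); grows along the warmer's +x. Stays where it is left; about 2 N friction. In the warmer's frame the grip's centre is at x = -100 mm + this value, y = 200, z = 124.5.
- slider_grip (a point): Centre of the slider's upright black grip: 18 mm along the track, 24 mm across, 42 mm high (z = 103.5 to 145.5 mm), on a flat aluminium track strip on the control ledge, a white line across its top. It slides along the warmer's x axis.
- marker: Small fixed bright metal marker clip on the outer (left) edge of the control ledge, beside the track: a fin 7 mm wide along the track, 22 mm long across it, 12 mm high, its inner end 26 mm clear of the slider grip's side. Origin on the ledge top (z = 100 mm) at the fin's middle plane; y = 255 mm in the warmer's frame, axes parallel to the warmer's. The slider is set when the grip's centre has the same x in the warmer's frame as this origin.
- lid (a joint): Lid angle in rad: 0 shut (level), grows as the front edge rises; 40 degrees = 0.698; stop at 1.3. It falls shut from any angle when let go.
- lid_bar (a point): Middle of the lid's black round handle bar: 14 mm diameter, 156 mm long along the warmer's y axis, carried by two thin arms (at 70 mm either side of the middle) 45 mm in front of the lid's front edge (38 mm free gap behind the bar, nothing below it down to the table). When shut it is at x = -165, y = 0, z = 126.5 mm in the warmer's frame. A gripper that points down can pinch it front to back, and the bar turns in the fingers as the lid rises.
- lid_hinge (a point): Middle of the lid's hinge axis, which runs along the warmer's y at the top of the chamber's back: x = 120, y = 0, z = 120.5 mm in the warmer's frame. The bar's axis is 285 mm in front of it along the lid and 6 mm above the lid's lower face; the lid is 240 long, 280 wide, 12 thick, a steel frame with a clear pane, 0.4 to 0.8 kg.
- seed_jar: Bystander: amber glass jar, 56 mm diameter, 75 mm high, in front of the control ledge; origin at the centre of its underside.
- shaker: Bystander: steel shaker, 44 mm diameter, 80 mm high, to the right of the warmer's front; origin at the centre of its underside.
- timer: Bystander: white kitchen timer, 60 x 45 x 56 mm, to the right of the warmer; origin at the centre of its underside.
- bowl: Bystander: steel mixing bowl, 200 mm across, 85 mm high; origin at the centre of its underside.
- rolling_pin: Bystander: lying wooden rolling pin, 48 mm diameter, 340 mm long; origin under its middle.

How it is judged (in metres and radians):
On the way, in this order (a step that is already met when the one before it is completed fails the run):
1. the heat slider is level with the marker clip while the lid is still shut (x of slider_grip in the frame of marker between -0.006 and 0.006 m and value of joint lid below 0.06 rad), for 0.3 s.
2. the lid is held open at 40 degrees by the gripper (value of joint lid between 0.611 and 0.785 rad and contact force between the fingers and lid above 0.3 N), for 0.3 s.
At the end, for the whole second after the job is handed in: the lid stands at 40 degrees (35 to 45), still, with the gripper's fingers bearing on it and no other thing propping it; the slider grip's centre is within 6 mm of the marker clip along the track (all of step 2 and velocity of joint lid between -0.08 and 0.08 rad/s and x of slider_grip in the frame of marker between -0.006 and 0.006 m and contact force between lid and seed_jar below 0.1 N and contact force between lid and shaker below 0.1 N and contact force between lid and timer below 0.1 N and contact force between lid and bowl below 0.1 N and contact force between lid and rolling_pin below 0.1 N); the arm keeps its last pose, push and grip.
It fails at once if another thing on the table was shifted by more than 30 mm or tipped over (distance of any of seed_jar, shaker, timer, bowl, rolling_pin from where it was at the start of the episode above 0.03 m or angle between any of seed_jar, shaker, timer, bowl's own z axis and vertical above 0.5 rad).
It also fails if it takes over 48 s, if anything falls off the work surface, if the arm or the gripper's body presses on something with over 40 N, if the wrist force passes 120 N, or if a joint passes its speed limit or range.

### The arm

A 7-joint arm with a two-finger parallel gripper is mounted at the origin on the work surface. World frame = base frame: x ahead of the robot, y to its left, z up, the work surface at z = 0. Lengths are in mm, angles in rad, forces in N, time in s.
With the tool pointing down it reaches from about 400 to 900 mm from the base axis. Payload 5.5 kg.
Tool frame: the origin (TCP) lies midway between the tips of the shut fingers; the grasp point (between the pads) lies 19 mm behind it; z points along the fingers, y is the direction in which the jaws open and shut (so a half turn about z gives the same grasp; the last joint's range is limited). The gripper opens to 92 mm and grips with 3 to 60 N. Pads are 19 mm wide; open, the fingers measure 130 mm over their backs; the gripper's body (75 mm by 190 mm) begins 47 mm behind the grasp point.
Start: joints at [-0.899, 0.501, -0.427, 1.55, 0.221, 1.138, -0.21], TCP at [258.344, 596.455, 226.729] pointing down, gripper open.
Joint ranges: [-2.88, 2.88], [-0.31, 2.03], [-1.54, 1.56], [0.2, 2.42], [-1.41, 4.55], [0.19, 2.02], [-2.57, 2.57]. Speed limits (rad/s): [2.57, 2.57, 3.14, 3.14, 3.14, 3.14, 3.14].

### API

Orientations are given as a unit quaternion [x, y, z, w].
In Python, from workcell import * gives the robot as it stands.
- The arm moves only by the tool drive_tool, never from a script. Its argument "steps" is a list of rows, each a list of 3 entries, a list of its own where there are three numbers: the shift along the world's x, y, z in m, then the turn, a rotation vector about the world's x, y, z in degrees, then the opening, from 0 (shut) to 1 (fully open). A call has 1 to 12 rows; each row is the pose to reach, as a shift and turn from the pose commanded when the call began; what a row does not reach only later rows make up. A row lasts 1/8 s, in which the tool goes at most 62.5 mm and 10.7 degrees, less where a joint would pass 70% of its speed; a pose out of reach is approached as far as the arm can. A call with a gripper value outside its range is refused whole. The fingers move at their own pace and stop on an object; the grip force is fixed at half the most. Time passes only in rows, so rows that repeat a pose let the fingers close. It gives the time, the measured TCP pose, the force and the opening at its end, in the units of the state.
- get_state(): the state, without advancing time (a new reading comes with each control period).
- read_camera(name): name is "scene" or "top" or "wrist"; returns a dict with "image" (480x640x3 uint8, blue, green, red), "fx", "fy", "cx", "cy" (pixels), "D" ([k1, k2, p1, p2, k3] as OpenCV has them; the pictures are not rectified), "position" and "rotation" of the camera in the world. Camera axes: x right, y down, z forward; pixel columns grow to the right and rows downward; lengths in mm; the calibration is good to about 2 mm. A picture is of the moment at which its call begins. There is no depth.
- close_job(): hands the job in, once; it reports no verdict.
The state is a dict: "time": time; "q": joint angles; "joint_vel": joint speeds; "joint_torque": joint torques, N m; "eef_pos": TCP position; "tcp_rot": TCP orientation; "contact_force": force on the tool from outside, world axes, zero at the start; "ft_torque": the same for the moment, N m; "width": opening from 0.0 (shut) to 1.0 (fully open).
Only numpy, scipy, OpenCV 4.12 (cv2) and the standard library are available. Lean on these libraries where they do the work, as an engineer would, in place of code of your own. Each camera call takes 0.05 s, during which the arm holds its last target. There are 200 camera calls.

## Working session

There is one attempt and no reset: what is moved stays moved. The work goes in short steps, Python scripts to look and compute and a tool call to move; the robot and the scene stay as the last step left them, time stands still between calls to the robot, and variables do not carry over. Pictures are saved under pics/ and viewed, about 8 in all and at most 12, crops included, and the job is handed in when it is done.

Besides the shell and the picture viewer there is one more tool, called after ">>>" as name(argument=value, ...), one argument or row to a line, values as JSON. drive_tool: Moves the arm, as the interface text tells. Its arguments: {"type":"object","properties":{"steps":{"type":"array"}},"required":["steps"]}

```bash
mkdir -p pics; ls; python3 - <<'E'
from workcell import *
import cv2,numpy as np
s=get_state();print(s['time'],s['eef_pos'],s['tcp_rot'],s['width'],s['contact_force'])
for n in ['scene','top']:
    c=read_camera(n);cv2.imwrite(f'pics/{n}0.png',c['image'])
    print(n,c['fx'],c['fy'],c['cx'],c['cy'],c['D'],c['position'],c['rotation'])
E
```

```text
pics
0.0 [258.1483549  595.77933449 225.68115764] [ 2.02947369e-01  9.79189173e-01 -9.39533121e-04 -2.14018609e-04] 1.0029782694322713 [ 0.20185783 -1.10666568 -0.3136095 ]
scene 563.3876362515688 563.3876362515688 312.38095297211805 243.0282568365709 [0.05477463 0.         0.         0.         0.        ] [1227.11047978  319.04737121 1260.80526781] [ 0.46961923  0.8361335  -0.24305548 -0.14581696]
top 535.8535129666599 535.8535129666599 315.5441604431805 235.86138405872785 [-0.08150253  0.          0.          0.          0.        ] [ 424.85671258  -59.94521096 1827.36056227] [-0.70121763  0.71110126 -0.02923731  0.04211896]
```

View pics/scene0.png

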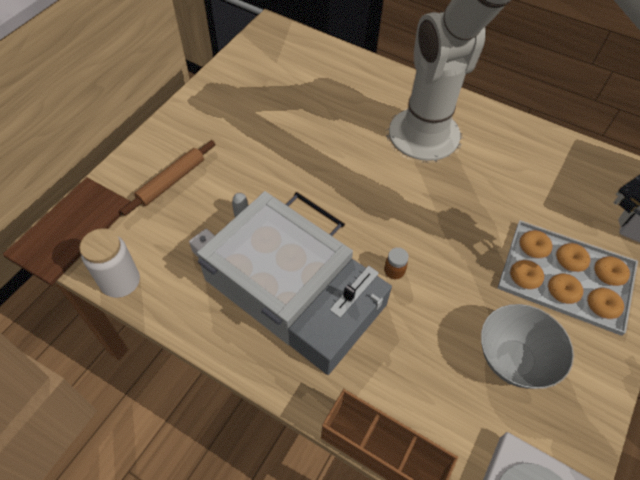

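View pics/top0.png

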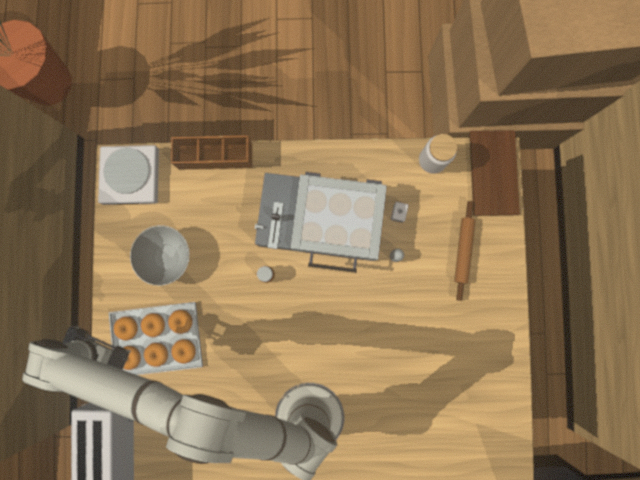

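The views show the warmer shut at about (320,215) in top, with the grip near (277,217), the marker near (260,227), the bar near (332,268), and the jar at (265,274). I'll zoom in on both.

```bash
cat > h.py <<'E'
import numpy as np,cv2
from scipy.spatial.transform import Rotation as R
from scipy.optimize import least_squares
from workcell import *
def K(c): return np.array([[c['fx'],0,c['cx']],[0,c['fy'],c['cy']],[0,0,1.]])
def proj(c,P):
    Rc=R.from_quat(c['rotation']).as_matrix() if np.size(c['rotation'])==4 else np.array(c['rotation'])
    X=(np.atleast_2d(P)-c['position'])@Rc
    return cv2.projectPoints(X.astype(float),np.zeros(3),np.zeros(3),K(c),np.array(c['D']))[0][:,0]
def onplane(c,uv,z):
    Rc=R.from_quat(c['rotation']).as_matrix()
    n=cv2.undistortPoints(np.array(uv,float).reshape(-1,1,2),K(c),np.array(c['D']))[:,0]
    d=np.c_[n,np.ones(len(n))]@Rc.T
    p=np.array(c['position']);return p+d*((z-p[2])/d[:,2])[:,None]
def w2(p,P): # warmer pose (x,y,yaw) -> world
    P=np.atleast_2d(P).astype(float);c,s=np.cos(p[2]),np.sin(p[2])
    return np.c_[p[0]+c*P[:,0]-s*P[:,1],p[1]+s*P[:,0]+c*P[:,1],P[:,2]]
E
python3 - <<'E'
import cv2
a=cv2.imread('pics/top0.png')[165:285,245:405];cv2.imwrite('pics/topz.png',cv2.resize(a,None,fx=5,fy=5,interpolation=cv2.INTER_CUBIC))
a=cv2.imread('pics/scene0.png')[190:370,190:400];cv2.imwrite('pics/scz.png',cv2.resize(a,None,fx=3.333333,fy=3.3333333,interpolation=cv2.INTER_CUBIC))
E
```

```text
(no output)
```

View pics/topz.png

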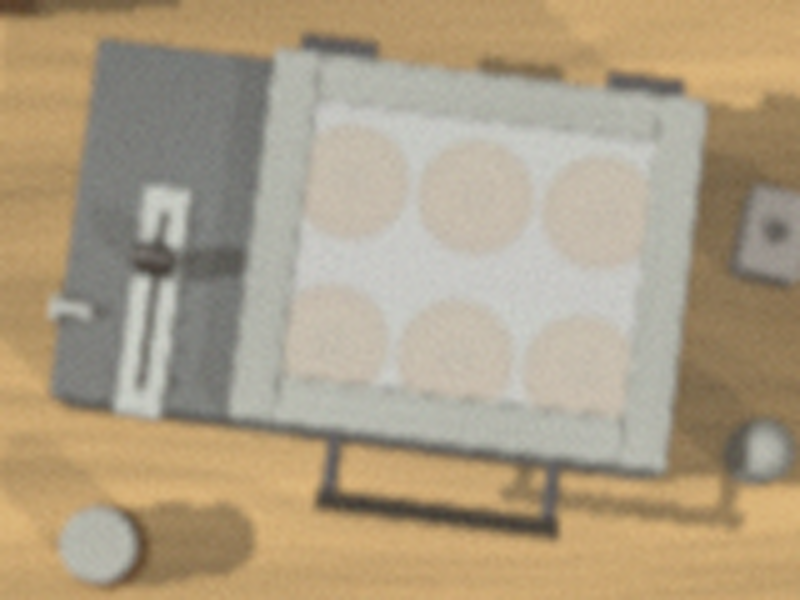

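View pics/scz.png

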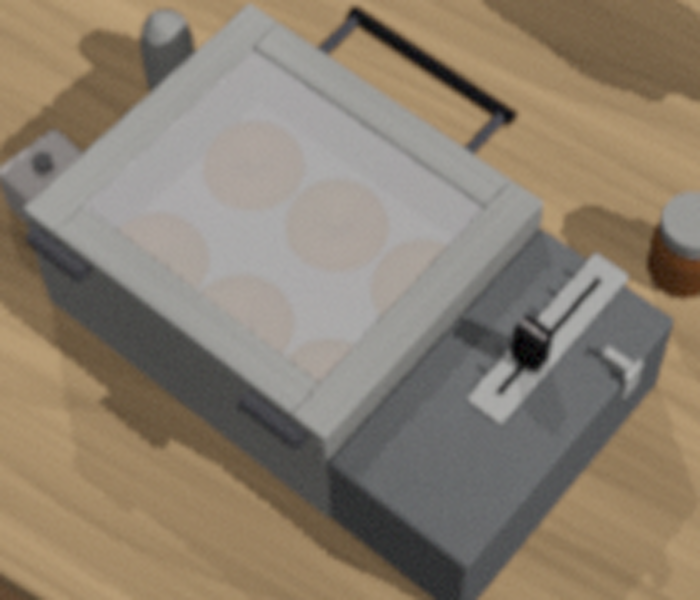

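The crops show the lid corners, ledge corners, bar ends, grip top and marker fin clearly. I'll fit the warmer's pose from them.

```bash
python3 - <<'E'
from h import *
T=read_camera('top');S=read_camera('scene')
obj=lambda s,m:np.array([[120,140,132.5],[120,-140,132.5],[-120,-140,132.5],[-120,140,132.5],[120,260,100],[-120,260,100],[-165,78,126.5],[-165,-78,126.5],[-100+s,200,145.5],[m,255,112]],float)
t=np.array([[275,48],[706,102],[665,470],[230,415],[100,40],[53,398],[320,497],[556,528],[153,258],[70,308]])/5+[245,165]
c=np.array([[325,440],[28,207],[250,5],[540,205],[465,570],[670,322],[512,116],[355,12],[534,327],[620,360]])/(10/3)+190
def f(p,full=0):
    P=w2(p,obj(p[3],p[4]));return np.r_[(proj(T,P)-t).ravel(),(proj(S,P)-c).ravel()]
r=least_squares(f,[700,0,0,50,-50],loss='soft_l1',x_scale=[100,100,.1,50,50])
print(r.x,np.degrees(r.x[2]));print(r.fun.reshape(2,10,2).round(1))
p=r.x;print('per-cam m,s')
for C,u in((T,t),(S,c)):
    for i,z in((8,145.5),(9,112)):
        q=onplane(C,[u[i]],z)[0]-[p[0],p[1],0];print(q[0]*np.cos(p[2])+q[1]*np.sin(p[2]),-q[0]*np.sin(p[2])+q[1]*np.cos(p[2]))
print('grip',w2(p,[-100+p[3],200,124.5]),'marker',w2(p,[p[4],255,100]),'bar',w2(p,[-165,0,126.5]),'hinge',w2(p,[120,0,120.5]))
print('jar',onplane(T,[[245+98/5,165+545/5]],75),'shaker',onplane(T,[[245+765/5,165+448/5]],80))
print('bowl',onplane(T,[[160,254]],85))
E
```

```text
[ 6.58316014e+02 -1.06205595e+02 -1.41652156e-01  7.17494771e+01
 -6.24576302e+01] -8.116070699345121
[[[ 0.6 -0.3]
  [ 0.8 -0.4]
  [ 0.4  0.2]
  [-0.3 -0. ]
  [-0.  -1. ]
  [-0.9 -0.5]
  [-0.7  0.2]
  [ 0.9  0.3]
  [-0.1  0.1]
  [-0.7 -0.2]]

 [[-0.5 -0.2]
  [-2.   0.1]
  [-0.2 -1.1]
  [ 1.1 -1.2]
  [ 0.1 -0.3]
  [ 2.  -1.2]
  [ 0.1  1.1]
  [-1.5 -0.1]
  [ 0.1  0.2]
  [ 1.5  0.7]]]
per-cam m,s
-28.025827648787658 199.8250511088197
-62.90529781721462 252.50623122798356
-28.43791529181851 199.5824378902071
-61.69154223233413 251.39071699588018
grip [[658.58422846  95.77960261 124.5       ]] marker [[632.48457653 155.05805027 100.        ]] bar [[494.96863779 -82.91107419 126.5       ]] hinge [[ 777.11410568 -123.14706491  120.5       ]]
jar [[479.62977156 139.2813272   75.        ]] shaker [[ 536.61722307 -297.5533405    80.        ]]
bowl [[549.13531859 484.63489298  85.        ]]
```

Fit residuals are about 1 px. The slider has to move about 34 mm toward the front. I'm moving above the grip with the jaws along the track.

>>> drive_tool(
  steps=[
    [[0.035, -0.042, 0.01], [0, 0, -7], 0.6],
    [[0.07, -0.085, 0.01], [0, 0, -14], 0.6],
    [[0.105, -0.13, 0.01], [0, 0, -21], 0.6],
    [[0.14, -0.175, 0.01], [0, 0, -28], 0.6],
    [[0.175, -0.22, 0.01], [0, 0, -35], 0.6],
    [[0.21, -0.262, 0.01], [0, 0, -42], 0.6],
    [[0.245, -0.305, 0.01], [0, 0, -49], 0.6],
    [[0.28, -0.35, 0.01], [0, 0, -56], 0.6],
    [[0.315, -0.393, 0.01], [0, 0, -63], 0.6],
    [[0.36, -0.45, 0.01], [0, 0, -70], 0.6],
    [[0.4, -0.5, 0.01], [0, 0, -74.7], 0.6],
    [[0.4, -0.5, 0.01], [0, 0, -74.7], 0.6],
  ],
)

```text
time: 1.7
eef_pos: [660.6, 89.5, 236.2]
tcp_rot: [0.758, 0.652, -0.001, 0.002]
contact_force: [-0.1, -1.3, -0.4]
width: 0.6
```

```bash
python3 - <<'E'
from h import *
s=get_state();print(s['time'],s['eef_pos'],R.from_quat(s['tcp_rot']).as_matrix().round(3),s['width'],s['contact_force'],s['q'])
c=read_camera('wrist');cv2.imwrite('pics/w1.png',c['image']);print(c['position'],c['rotation'])
p=[658.3,-106.2,-.14165]
print(proj(c,w2(p,[[-28.2,200,145.5],[-62.4,255,112],[-120,260,100],[120,260,100],[-120,140,132.5]])))
E
```

```text
1.7 [660.56599043  89.45491245 236.16682575] [[ 0.15   0.989  0.001]
 [ 0.989 -0.15  -0.004]
 [-0.004  0.001 -1.   ]] 0.5998540697536067 [-0.1230483  -1.28374997 -0.4142171 ] [-0.19563834  0.4872837   0.02649798  1.50753285 -0.0094803   1.14692541
 -0.31874895]
[672.05271675 167.31254112 391.97990886] [ 0.98649131 -0.07386497 -0.01083147  0.1458134 ]
[[317.24358511 239.47217663]
 [269.60115186 153.7914389 ]
 [194.96880962 146.78695602]
 [513.52916264 144.6238181 ]
 [197.67219301 311.16238166]]
```

View pics/w1.png

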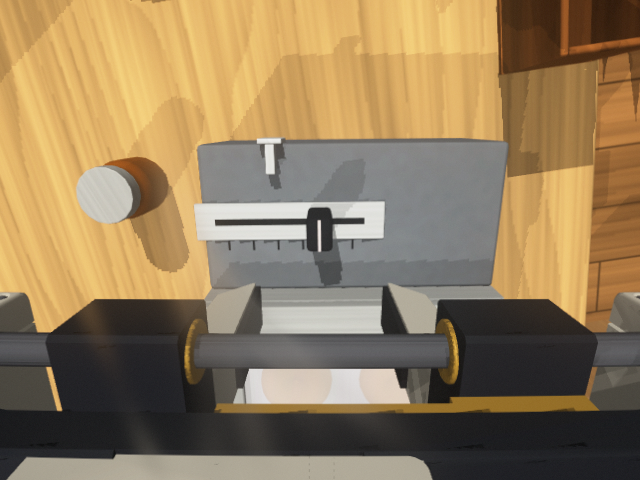

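The wrist view shows the grip top at (319.5,235), the marker fin's middle at (269.5,157), and the track horizontal in the image. I'll refine grip and marker from this view.

```bash
python3 - <<'E'
from h import *
c=read_camera('wrist');s=get_state();print(s['time'],s['eef_pos'],c['position'],c['fx'],c['D'])
cv2.imwrite('pics/w1b.png',c['image'])
a=c['image'];b=cv2.resize(a[110:310,180:520],None,fx=2.3,fy=2.3,interpolation=cv2.INTER_CUBIC);cv2.imwrite('pics/w1c.png',b)
p=[658.3,-106.2,-.14165]
def loc(uv,z):
    q=onplane(c,[uv],z)[0]-[p[0],p[1],0];co,si=np.cos(p[2]),np.sin(p[2]);return np.round([q[0]*co+q[1]*si,-q[0]*si+q[1]*co],1)
off=np.array([0,0])
for n,uv,z in(('grip',(319.5,235),145.5),('marker',(269.5,157),112),('ledgeF',(198,146),100),('ledgeB',(507,143),100),('stripF',(196,221),103),('stripB',(384.5,220),103)):print(n,loc(uv,z),onplane(c,[uv],z))
E
```

```text
1.8 [658.83066067  94.22277357 236.05718667] [671.50527599 168.72788596 391.93166052] 378.48240595255004 [-0.02692187  0.          0.          0.          0.        ]
grip [-27.4 204.8] [[660.11537499 100.37380135 145.5       ]]
marker [-63.4 254.3] [[631.38702032 154.46894767 112.        ]]
ledgeF [-118.6  262. ] [[577.91860127 169.86687266 100.        ]]
ledgeB [113.9 263.2] [[808.20157866 138.27157825 100.        ]]
stripF [-124.7  204.8] [[563.7313395  114.12877905 103.        ]]
stripB [ 23.4 204.8] [[710.3764375   93.21585627 103.        ]]
```

View pics/w1c.png

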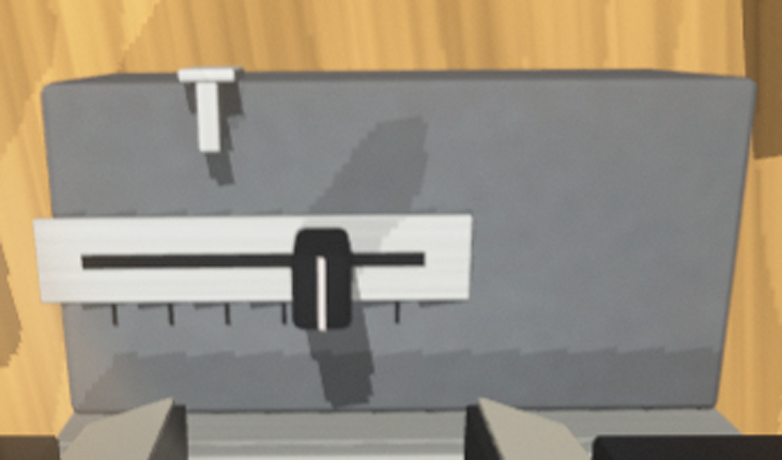

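The zoom confirms the grip line at u≈319.3 and the fin at u≈270.4, so the slider has to move about 35 mm toward the front. Descending and pinching the grip.

>>> drive_tool(
  steps=[
    [[0, 0, -0.03], [0, 0, 0], 0.6],
    [[0, 0, -0.06], [0, 0, 0], 0.6],
    [[0, 0, -0.09], [0, 0, 0], 0.6],
    [[0, 0, -0.12], [0, 0, 0], 0.6],
    [[0, 0, -0.12], [0, 0, 0], 0.6],
    [[0, 0, -0.12], [0, 0, 0], 0.0],
    [[0, 0, -0.12], [0, 0, 0], 0.0],
    [[0, 0, -0.12], [0, 0, 0], 0.0],
    [[0, 0, -0.12], [0, 0, 0], 0.0],
    [[0, 0, -0.12], [0, 0, 0], 0.0],
  ],
)

```text
time: 3.05
eef_pos: [659.0, 96.4, 117.4]
tcp_rot: [0.755, 0.655, 0.001, 0.0]
contact_force: [0.3, -0.4, 1.8]
width: 0.195
```

The width reads 18 mm, so the grip is held. Sliding it.

>>> drive_tool(
  steps=[
    [[-0.009, 0.0012, 0], [0, 0, 0], 0.0],
    [[-0.018, 0.0025, 0], [0, 0, 0], 0.0],
    [[-0.027, 0.0038, 0], [0, 0, 0], 0.0],
    [[-0.0345, 0.0049, 0], [0, 0, 0], 0.0],
    [[-0.0345, 0.0049, 0], [0, 0, 0], 0.0],
    [[-0.0345, 0.0049, 0], [0, 0, 0], 0.0],
    [[-0.0345, 0.0049, 0], [0, 0, 0], 0.0],
  ],
)

```text
time: 3.92
eef_pos: [622.7, 101.5, 117.4]
tcp_rot: [0.755, 0.655, -0.0, -0.0]
contact_force: [-1.4, -0.0, 8.2]
width: 0.197
```

>>> drive_tool(
  steps=[
    [[0, 0, 0], [0, 0, 0], 0.5],
    [[0, 0, 0], [0, 0, 0], 0.5],
    [[0, 0, 0], [0, 0, 0], 0.5],
    [[0, 0, 0.03], [0, 0, 0], 0.5],
    [[0, 0, 0.07], [0, 0, 0], 0.5],
    [[0, 0, 0.11], [0, 0, 0], 0.5],
    [[0, 0, 0.12], [0, 0, 0], 0.5],
    [[0, 0, 0.12], [0, 0, 0], 0.5],
    [[0, 0, 0.12], [0, 0, 0], 0.5],
  ],
)

```text
time: 5.05
eef_pos: [622.7, 101.2, 234.7]
tcp_rot: [0.755, 0.655, -0.001, -0.001]
contact_force: [0.1, 0.3, 0.6]
width: 0.497
```

```bash
python3 - <<'E'
from h import *
c=read_camera('wrist');s=get_state();print(s['time'],s['eef_pos'],c['position'],c['cx'],c['cy'],s['q'])
cv2.imwrite('pics/w2.png',cv2.resize(c['image'][110:310,180:520],None,fx=2.3,fy=2.3,interpolation=cv2.INTER_CUBIC))
p=[658.3,-106.2,-.14165]
for x in(-68,-62,-56): print(x,((proj(c,w2(p,[[x,200,145.5],[x,255,112]]))-[180,110])*2.3).round(1).tolist())
E
```

```text
5.1 [622.66210961 101.14548137 234.66320482] [634.05984693 178.61845339 390.73689599] 321.1851432954721 241.9406118843264 [-0.21699562  0.42683368  0.01797402  1.602968   -0.00828466  1.11527965
 -0.33859608]
-68 [[315.1, 320.0], [316.3, 121.1]]
-62 [[335.4, 320.0], [335.3, 121.1]]
-56 [[355.6, 320.1], [354.4, 121.2]]
```

View pics/w2.png

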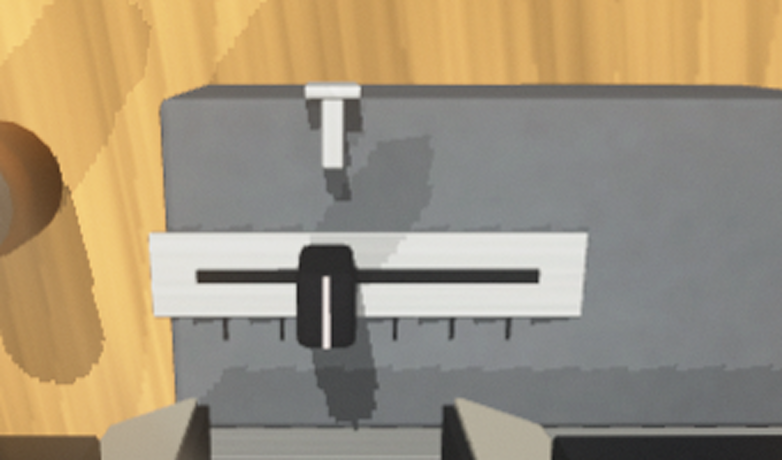

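The fin is at u≈332.5 and the grip line at 326.5, so the grip is about 1.7 mm too far forward, well within 6 mm. Moving above the bar.

>>> drive_tool(
  steps=[
    [[-0.02, -0.03, 0], [0, 0, 0], 0.42],
    [[-0.045, -0.065, 0], [0, 0, 0], 0.42],
    [[-0.075, -0.105, 0], [0, 0, 0], 0.42],
    [[-0.105, -0.15, 0], [0, 0, 0], 0.42],
    [[-0.128, -0.184, 0], [0, 0, 0], 0.42],
    [[-0.128, -0.184, 0], [0, 0, 0], 0.42],
    [[-0.128, -0.184, 0], [0, 0, 0], 0.42],
    [[-0.128, -0.184, 0], [0, 0, 0], 0.42],
  ],
)

```text
time: 6.1
eef_pos: [496.3, -81.2, 236.3]
tcp_rot: [0.755, 0.656, -0.0, -0.0]
contact_force: [0.2, 0.7, 0.1]
width: 0.421
```

```bash
python3 - <<'E'
from h import *
c=read_camera('wrist');s=get_state();print(s['time'],s['eef_pos'],c['position'],s['width'])
p=[658.3,-106.2,-.14165]
im=c['image'].copy()
print(proj(c,w2(p,[[-165,78,126.5],[-165,0,126.5],[-165,-78,126.5],[-120,140,132.5]])).round(1))
cv2.imwrite('pics/w3.png',im)
E
```

```text
6.15 [496.32820615 -81.30515672 236.34314761] [507.14957179  -3.90885935 392.37888724] 0.41825905029484134
[[320.5 132.4]
 [320.2 242.9]
 [319.9 337. ]
 [393.4  29.2]]
```

View pics/w3.png

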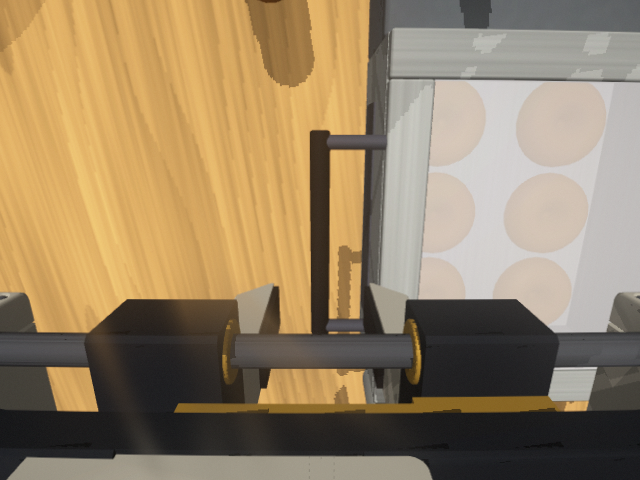

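The bar runs at u≈320, as predicted, centred between the fingers. Descending and gripping.

>>> drive_tool(
  steps=[
    [[-0.001, 0, -0.03], [0, 0, 0], 0.38],
    [[-0.001, 0, -0.06], [0, 0, 0], 0.38],
    [[-0.001, 0, -0.09], [0, 0, 0], 0.38],
    [[-0.001, 0, -0.115], [0, 0, 0], 0.38],
    [[-0.001, 0, -0.128], [0, 0, 0], 0.38],
    [[-0.001, 0, -0.128], [0, 0, 0], 0.38],
    [[-0.001, 0, -0.128], [0, 0, 0], 0.0],
    [[-0.001, 0, -0.128], [0, 0, 0], 0.0],
    [[-0.001, 0, -0.128], [0, 0, 0], 0.0],
    [[-0.001, 0, -0.128], [0, 0, 0], 0.0],
    [[-0.001, 0, -0.128], [0, 0, 0], 0.0],
  ],
)

```text
time: 7.52
eef_pos: [494.9, -82.6, 109.5]
tcp_rot: [0.755, 0.655, 0.0, 0.0]
contact_force: [-2.9, 1.5, 6.1]
width: 0.144
```

```bash
python3 - <<'E'
import numpy as np
for k in range(1,19):
    t=np.radians(40*k/18);x=-285*np.cos(t)+6*np.sin(t)+285;z=285*np.sin(t)+6*np.cos(t)-6
    print(k,np.round([x*.99/1e3,-x*.1412/1e3,z/1e3],4).tolist())
E
```

```text
1 [0.0004, -0.0001, 0.011]
2 [0.0013, -0.0002, 0.0221]
3 [0.0026, -0.0004, 0.033]
4 [0.0043, -0.0006, 0.044]
5 [0.0064, -0.0009, 0.0548]
6 [0.009, -0.0013, 0.0656]
7 [0.0119, -0.0017, 0.0762]
8 [0.0153, -0.0022, 0.0867]
9 [0.019, -0.0027, 0.0971]
10 [0.0232, -0.0033, 0.1073]
11 [0.0277, -0.004, 0.1174]
12 [0.0327, -0.0047, 0.1273]
13 [0.038, -0.0054, 0.1369]
14 [0.0437, -0.0062, 0.1464]
15 [0.0497, -0.0071, 0.1556]
16 [0.0561, -0.008, 0.1646]
17 [0.0628, -0.009, 0.1733]
18 [0.0698, -0.01, 0.1818]
```

Width reads 13.2 mm on the 14 mm bar, so it's gripped. Lifting along the arc in two calls.

>>> drive_tool(
  steps=[
    [[0.0004, -0.0001, 0.011], [0, 0, 0], 0],
    [[0.0013, -0.0002, 0.0221], [0, 0, 0], 0],
    [[0.0026, -0.0004, 0.033], [0, 0, 0], 0],
    [[0.0043, -0.0006, 0.044], [0, 0, 0], 0],
    [[0.0064, -0.0009, 0.0548], [0, 0, 0], 0],
    [[0.009, -0.0013, 0.0656], [0, 0, 0], 0],
    [[0.0119, -0.0017, 0.0762], [0, 0, 0], 0],
    [[0.0153, -0.0022, 0.0867], [0, 0, 0], 0],
    [[0.019, -0.0027, 0.0971], [0, 0, 0], 0],
    [[0.019, -0.0027, 0.0971], [0, 0, 0], 0],
  ],
)

```text
time: 8.78
eef_pos: [513.0, -85.2, 206.5]
tcp_rot: [0.755, 0.655, -0.001, -0.001]
contact_force: [-6.1, 1.5, -2.1]
width: 0.142
```

>>> drive_tool(
  steps=[
    [[0.0042, -0.0006, 0.0102], [0, 0, 0], 0],
    [[0.0087, -0.0013, 0.0203], [0, 0, 0], 0],
    [[0.0137, -0.002, 0.0302], [0, 0, 0], 0],
    [[0.019, -0.0027, 0.0398], [0, 0, 0], 0],
    [[0.0247, -0.0035, 0.0493], [0, 0, 0], 0],
    [[0.0307, -0.0044, 0.0585], [0, 0, 0], 0],
    [[0.0371, -0.0053, 0.0675], [0, 0, 0], 0],
    [[0.0438, -0.0063, 0.0762], [0, 0, 0], 0],
    [[0.0508, -0.0073, 0.0847], [0, 0, 0], 0],
    [[0.0508, -0.0073, 0.0847], [0, 0, 0], 0],
    [[0.0508, -0.0073, 0.0847], [0, 0, 0], 0],
    [[0.0508, -0.0073, 0.0847], [0, 0, 0], 0],
  ],
)

```text
time: 10.28
eef_pos: [561.7, -92.1, 292.2]
tcp_rot: [0.755, 0.655, -0.002, -0.002]
contact_force: [-15.1, 3.0, 9.6]
width: 0.142
```

```bash
python3 - <<'E'
from h import *
for i in range(3):
    c=read_camera('scene')
s=get_state();print(s['time'],s['eef_pos'],s['width'],s['contact_force'])
p=[658.3,-106.2,-.14165];t=np.radians(40)
im=c['image'].copy()
def lidpt(a,n,y,t): return [120-a*np.cos(t)+n*np.sin(t),y,120.5+a*np.sin(t)+n*np.cos(t)]
for d,col in((35,(255,0,0)),(40,(0,255,0)),(45,(0,0,255))):
    q=proj(c,w2(p,[lidpt(240,12,140,np.radians(d)),lidpt(240,12,-140,np.radians(d))]));print(d,q.round(1).tolist())
m=proj(c,w2(p,[[-62.4,255,112],[-64.6,200,145.5]]));print(m)
b=cv2.resize(im[130:400,150:450],None,fx=2.2,fy=2.2,interpolation=cv2.INTER_CUBIC)
for d,col in((35,(255,0,0)),(40,(0,255,0)),(45,(0,0,255))):
    q=(proj(c,w2(p,[lidpt(240,12,140,np.radians(d)),lidpt(240,12,-140,np.radians(d))]))-[150,130])*2.2
    for k in q: cv2.circle(b,tuple(int(v) for v in k),3,col,1)
cv2.imwrite('pics/s3.png',b)
E
```

```text
10.425 [561.72395238 -92.07055674 292.19735178] 0.14311842261969335 [-15.12882359   2.9169282    9.33732852]
35 [[343.7, 231.7], [246.8, 166.9]]
40 [[340.2, 231.6], [242.1, 165.7]]
45 [[336.2, 232.2], [236.9, 165.3]]
[[377.47231307 298.68494134]
 [359.95787165 277.38173212]]
```

View pics/s3.png

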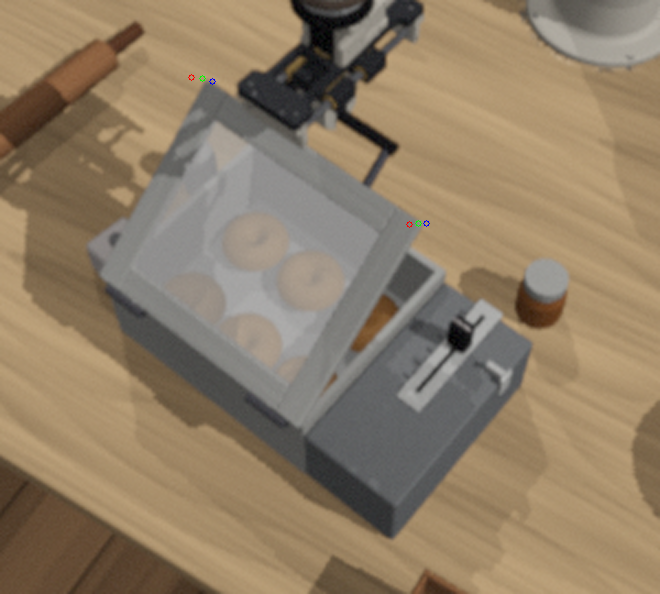

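The lid is lifted by the gripper at roughly 35–40°, and the jar is untouched. The kinematics (TCP chord) give about 39–40°. The scene corners lean a bit lower, so I'll check with the top view too.

```bash
python3 - <<'E'
from h import *
c=read_camera('top');S=read_camera('scene')
s=get_state();print(s['time'],s['eef_pos'],s['contact_force'])
p=[658.3,-106.2,-.14165]
def L(a,n,y,d): t=np.radians(d);return [120-a*np.cos(t)+n*np.sin(t),y,120.5+a*np.sin(t)+n*np.cos(t)]
o=np.array([240,160])
for d in(0,32,36,40,44):
    P=w2(p,[L(240,12,140,d),L(240,12,-140,d),L(285,6,78,d)])
    print(d,((proj(c,P)-o)*5).round(0).tolist(),((proj(S,P)-[150,130])*2.2).round(0).tolist())
cv2.imwrite('pics/t4.png',cv2.resize(c['image'][160:280,240:400],None,fx=5,fy=5,interpolation=cv2.INTER_CUBIC))
E
```

```text
10.525 [561.75401094 -92.0784784  292.23795013] [-15.66298349   2.81515902   9.9092732 ]
0 [[253.0, 440.0], [692.0, 496.0], [341.0, 523.0]] [[447.0, 265.0], [253.0, 133.0], [426.0, 211.0]]
32 [[249.0, 352.0], [721.0, 411.0], [343.0, 432.0]] [[430.0, 225.0], [219.0, 83.0], [407.0, 155.0]]
36 [[250.0, 332.0], [726.0, 392.0], [345.0, 409.0]] [[425.0, 224.0], [211.0, 81.0], [401.0, 152.0]]
40 [[251.0, 311.0], [730.0, 371.0], [347.0, 385.0]] [[419.0, 223.0], [203.0, 79.0], [393.0, 150.0]]
44 [[252.0, 288.0], [735.0, 349.0], [349.0, 359.0]] [[412.0, 224.0], [194.0, 78.0], [385.0, 149.0]]
```

View pics/t4.png

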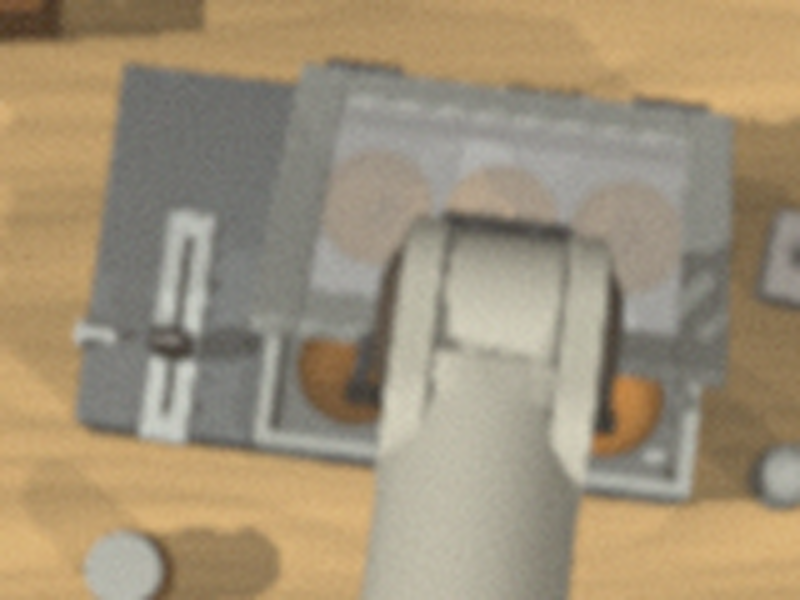

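The top view has the lid's visible front edge at v≈323 (left) and 383 (right), which fits about 38–40°. The bar end in the scene view gives about 39°. The grip is still beside the marker. Poses and forces are steady, so I'm handing in.

```bash
python3 -c "
from workcell import *
s=get_state();print(s['time'],s['eef_pos'],s['width']);print(close_job())"
```

```text
10.525 [561.75401094 -92.0784784  292.23795013] 0.14368338553003476
the job is handed in; nothing more can be done
None
```

I set the heat slider beside the marker with the lid shut, then lifted the lid by its bar to about 39° and handed the job in with the gripper still holding it. It took 10.5 s of the 48 s, and no verdict was reported.

- **Slider:** the wrist camera put the grip about 1.7 mm in front of the marker (limit 6 mm). The earlier overhead estimates of the marker agree within about 1 mm. In the last top view it still sat beside the marker.
- **Lid angle:** the gripper's path gave about 39–40°, and the bar's end in the scene view gave about 39°. The top view gave 38–40°. The lid corners in the scene view read lower, roughly 34–37.5°; that is the least precise check, with 5° spanning only about 4 pixels.
- **Hold:** the gripper opening read 13 mm on the 14 mm bar. The hand barely moved (under 0.1 mm) over the last readings. About 16 N of sideways force remained, mostly the arm pressing towards the hinge.
- **Other things:** the jar, shaker and timer looked unmoved in the views I took. I did not measure any of the bystanders again, and the bowl and most of the rolling pin were outside the last close-ups.

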